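# Shut the microcentrifuge and hold its short-spin key

### The job

Spin down the tubes in the small microcentrifuge: with the fingertips swing its open lid down and press it until it snaps fully shut, then push the oblong short-spin key at the right of its front panel fully in and keep it held; the program finishes while still holding the key down. Grip and lift nothing, keep off the round start key, and leave the centrifuge and the things around it where they stand.

Things in the scene. Friction and masses are not known exactly. Their poses are not given: they have to be found in the camera images.
- centrifuge: white bench microcentrifuge standing loose on rubber feet, about 3 kg, 213 deep (x -128 to +87), 170 wide (y), flat deck at z = 86; origin on the bench under the rotor's axis, x to its back, y to its left seen from the front, z up. Its sloping control panel is at the front (-x)
- lid (a joint): lid hinge, rad: 0 = shut and latched, 1.45 = fully open; begins at 0.9 to 1.35 and stays where it is left (stiff hinge, about 1.5 N at the tab). A snap catch meets the lid at about 0.07 and has snapped home below 0.02; this takes roughly 5 to 10 N pressed down on the tab; unless pressed past it, the lid stays ajar
- lid_tab (a point): top of the finger tab at the lid's free front edge (tab 18 long, 40 wide, 10 thick), 138 from the hinge axis. The lid is a round grey rim of 120 diameter, 17 thick, round a clear dome; when shut, the rim's and tab's tops are 104 above the bench, the dome's 116. Site axes turn with the lid: x to the hinge, z out of the lid's outer (upper) face
- lid_hinge (a point): middle of the lid's hinge axis, which runs along the centrifuge's y: at (70, 0, 94) in its frame. Opening swings the tab up and back over this axis
- short_key (a joint): short-spin key, m: 0 = up, 0.004 = fully in; sprung, about 1.5 N to start and 4.5 N fully in; it springs back when let go
- short_key_top (a point): middle of the top face of the short-spin key: oblong, white, 24 by 34 across the panel, at (-105, -52, 78) in the centrifuge's frame. It stands 7 out of the panel, which slopes down to the front at 0.36 rad; the key moves in square to the panel (point z = outward)
- start_key (a joint): round start key, 20 in diameter, at the left end of the panel at (-105, 59, 78) in the centrifuge's frame, m: 0 = up, 0.004 = in; not to be pressed
- dropper_bottle: clear dropper bottle with black top, 33 diameter, 95 tall, loose, left of the centrifuge; origin under its centre
- tip_rack: light blue box of pipette tips, 88 by 126, 48 tall, loose, right of the centrifuge; origin under its centre
- petri: empty clear petri dish, 55 diameter, 15 tall, loose, left of the centrifuge's front; origin under its centre
- marker: blue marker pen, 132 long, 13 wide, 15 tall, loose, lying in front of the centrifuge; origin under its centre

How it is judged:
By the outcome, as a careful person would: the job done as asked, in the order asked, and still so for the second after the job is handed in, while the arm keeps its last pose, push and grip.
It also fails if it takes over 40 s, if anything falls off the work surface, if the arm or the gripper's body presses on something with over 40 N, if the wrist force passes 120 N, or if a joint passes its speed limit or range.

### The arm

A 7-joint arm with a two-finger parallel gripper is mounted at the origin on a cart in front of the work surface, level with it; the furniture and walls round the work are solid. World frame = base frame: x ahead of the robot, y to its left, z up, the work surface at z = 0. Lengths are in m, angles in rad, forces in N, time in s.
With the tool pointing down it reaches from about 0.35 to 0.9 m from the base axis. Payload 8.1 kg.
Tool frame: the origin (TCP) lies midway between the tips of the shut fingers; the grasp point (between the pads) lies arm.grip_point_offset behind it (arm.grip_point_offset is the distance from the TCP to the grasp point, in m); y points along the fingers, z is the direction in which the jaws open and shut, and the axes are right-handed (so a half turn about y gives the same grasp; the last joint's range is limited). The gripper opens to 92 mm and grips with 3 to 60 N. Pads are 19 mm wide; open, the fingers measure 130 mm over their backs; the gripper's body (75 mm by 190 mm) begins 47 mm behind the grasp point.
Start: joints at [-1.378, 0.434, 0.025, 1.573, -0.012, 1.134, -0.075], TCP at [0.182, 0.598, 0.227] pointing down, gripper open.
Joint ranges: [-2.62, 2.62], [-0.44, 2.09], [-1.27, 1.32], [0.08, 2.57], [-1.32, 4.46], [0.12, 2], [-2.74, 2.74]. Speed limits (rad/s): [2.22, 2.22, 3.01, 3.01, 3.14, 3.14, 3.14].

### API

Orientations are given as a rotation vector (axis times angle).
In Python, from cell import arm, get_image, camera_info gives the robot as it stands.
- The arm moves only by the tool carry_out, never from a script. Its argument "steps" is one flat list of numbers, 5 for each row, row after row: the opening, from 0 (shut) to 1 (fully open), then the shift along the world's x, y, z in units of 0.1 m (1.0 is 0.1 m), then the turn about the world's z in units of 45 degrees (1.0 is 45 degrees). In form: [hand, dx, dy, dz, spin, hand, dx, dy, dz, spin, ...]. A call has 1 to 12 rows; each row is the pose to reach, as a shift and turn from the pose commanded when the call began; what a row does not reach only later rows make up. A row lasts 1/10 s, in which the tool goes at most 50 mm and 8.59 degrees, less where a joint would pass 70% of its speed; a pose out of reach is approached as far as the arm can. A call with a number of a shift or a turn outside -1 to 1 is refused whole. A call with a gripper value outside its range is refused whole. The fingers move at their own pace and stop on an object; "grip_force" is the grip in N (left out, the last holds). Time passes only in rows, so rows that repeat a pose let the fingers close. It gives the time, the measured TCP pose, the force and the opening at its end, in the units of the state.
- arm.observe(): the state, without advancing time (a new reading comes with each control period).
- get_image(name): name is "scene" or "top" or "wrist"; returns (picture, depth): 400x640x3 uint8, red, green, blue; 400x640 float32, m along the optical axis (not along the pixel's ray), 0 where there is no reading.
- camera_info(name): a dict with "fovy" (degrees; the focal length in pixels is half the picture's height over the tangent of half this angle, whatever the lens; pixels are square), "cx", "cy" (the principal point, pixels), "dist_coeffs" ([k1, k2, p1, p2, k3] as OpenCV has them; the pictures are not rectified), "R" (3x3) and "t" (3): a world point X has camera coordinates R X + t; the wrist camera has in their place "tool_from_camera" (4x4, takes a point from camera to tool coordinates, whose origin is the TCP and whose axes are the tool frame's). Camera axes: x right, y down, z forward; pixel columns grow to the right and rows downward; lengths in m; the calibration is good to about 2 mm. A picture is of the moment at which its call begins: read the wrist's pose just before it. camera_info takes no time and is no camera call.
- arm.sign_off(): hands the job in, once; it reports no verdict.
The state is a dict: "clock": time; "joints": joint angles; "dq": joint speeds; "joint_efforts": joint torques, N m; "position": TCP position; "ee_rot": TCP orientation; "force": force on the tool from outside, world axes, zero at the start; "ft_torque": the same for the moment, N m; "width": opening from 0.0 (shut) to 1.0 (fully open).
Only numpy, scipy, OpenCV 4.12 (cv2) and the standard library are available. Lean on these libraries where they do the work, as an engineer would, in place of code of your own. Each camera call takes 0.05 s, during which the arm holds its last target. There are 200 camera calls.

## Working session

There is one attempt and no reset: what is moved stays moved. The work goes in short steps, Python scripts to look and compute and a tool call to move; the robot and the scene stay as the last step left them, time stands still between calls to the robot, and variables do not carry over. Pictures are saved under pics/ and viewed, about 8 in all and at most 12, crops included, and the job is handed in when it is done.

Besides the shell and the picture viewer there is one more tool, called by a JSON object that holds its "fn" and its "kwargs". carry_out: Moves the arm, as the interface text tells. Shifts and turns lie within -1 to 1; 1 stands for 0.1 m of shift or 45 degrees of turn. Its arguments: {"type":"object","properties":{"steps":{"type":"array","items":{"type":"number"}},"grip_force":{"type":"number"}},"required":["steps"]}

```bash
mkdir -p pics
cat > h.py <<'E'
import numpy as np, cv2
from cell import arm,get_image,camera_info
def K(n):
    c=camera_info(n); f=200/np.tan(np.radians(c['fovy'])/2)
    return np.array([[f,0,c['cx']],[0,f,c['cy']],[0,0,1]]),np.array(c['dist_coeffs'],float),c
def pts(n,uv,depth):
    "pixels (N,2) + depth -> camera coords"
    k,d,c=K(n); u=cv2.undistortPoints(np.array(uv,float).reshape(-1,1,2),k,d).reshape(-1,2)
    return np.c_[u,np.ones(len(u))]*np.array(depth).reshape(-1,1)
def world(n,uv,depth):
    c=camera_info(n); R=np.array(c['R']);t=np.array(c['t'])
    return (pts(n,uv,depth)-t)@R
def plane(n,uv,z):
    c=camera_info(n); R=np.array(c['R']);t=np.array(c['t'])
    o=-R.T@t; d=pts(n,uv,np.ones(len(uv)))@R
    return o+d*((z-o[2])/d[:,2])[:,None]
def proj(n,X):
    k,d,c=K(n); R=np.array(c['R']);t=np.array(c['t'],float)
    return cv2.projectPoints(np.array(X,float).reshape(-1,3),cv2.Rodrigues(R)[0],t,k,d)[0].reshape(-1,2)
E
python3 - <<'E'
from h import *
print(arm.observe())
for n in('scene','top'):
    im,d=get_image(n); cv2.imwrite(f'pics/{n}0.png',im[...,::-1]); np.savez(f'{n}0.npz',im=im,d=d)
    c=camera_info(n);print(n,c['fovy'],-np.array(c['R']).T@c['t'],np.array(c['R'])[2])
print(arm.grip_point_offset)
E
```

```text
{'clock': 0.0, 'joints': array([-1.37762193,  0.43524354,  0.02500295,  1.57410315, -0.01159345,
        1.13397887, -0.07507574]), 'dq': array([-0.0005248 , -0.00023856,  0.00043895,  0.00096788,  0.00093433,
        0.00145215, -0.00074701]), 'joint_efforts': array([ 1.59906434e-03, -6.67828059e+01,  9.85776298e-01, -3.14491260e+01,
       -6.05539838e-02,  4.23458428e-02,  1.45827503e-04]), 'position': array([0.18210079, 0.59735124, 0.2259302 ]), 'ee_rot': array([-1.55988389,  0.23230941, -0.23219667]), 'force': array([0.13077776, 0.34185158, 0.37648203]), 'ft_torque': array([-0.02364568, -0.00379559,  0.02842119]), 'width': 1.000502101501762}
scene 49.553338091142095 [ 0.17467047 -0.46251033  0.72162052] [ 0.38173053  0.56574121 -0.73090265]
top 51.29711705477246 [0.42382726 0.02460038 1.03427665] [ 0.11207431  0.00522538 -0.99368609]
0.0188
```

View pics/scene0.png

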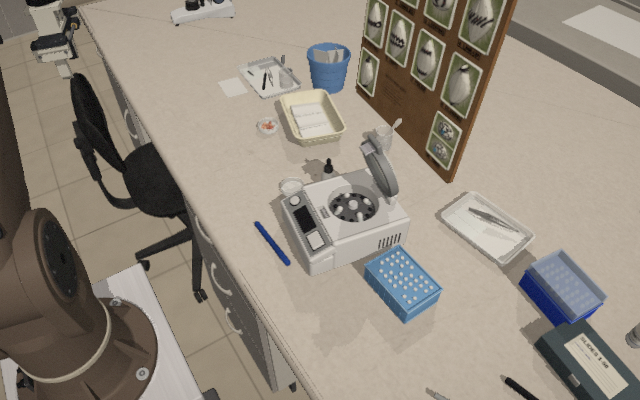

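View pics/top0.png

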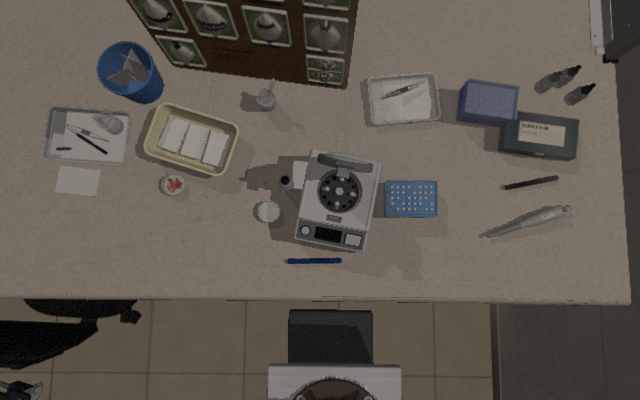

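The scene view shows the centrifuge at about (345,215) with its lid open at the back. The top view has its body at (338,200), the short key near (353,240), the start key near (306,230) and the marker at (313,261). I'll take a closer crop and measure the point cloud.

Run:
```python
from h import *
z=np.load('top0.npz');im,d=z['im'],z['d']
c=im[140:275,250:450,::-1];c=cv2.resize(c,None,fx=4,fy=4,interpolation=cv2.INTER_CUBIC);cv2.imwrite('pics/topc.png',c)
v,u=np.mgrid[0:400,0:640]
X=world('top',np.c_[u.ravel(),v.ravel()],d.ravel()).reshape(400,640,3);np.save('topX.npy',X)
for p in [(353,240),(306,230),(328,235),(340,190),(338,215),(310,205),(370,205),(318,228),(345,155),(410,200),(313,261)]:
    print(p,X[p[1],p[0]].round(4),im[p[1],p[0]])
# body: deck-height points
m=(abs(X[...,2]-.086)<.006)&(u>280)&(u<390)&(v>140)&(v<260)
r=cv2.minAreaRect(X[m][:,:2].astype(np.float32));print(m.sum(),r,cv2.boxPoints(r))
```

```text
(353, 240) [ 0.4484 -0.039   0.0756] [118 114 109]
(306, 230) [0.47   0.0689 0.0789] [121 118 115]
(328, 235) [0.4592 0.0184 0.0747] [ 6  8 10]
(340, 190) [ 0.5627 -0.0082  0.0836] [116 113 111]
(338, 215) [ 0.5047 -0.004   0.0847] [131 124 122]
(310, 205) [0.5269 0.0603 0.0865] [133 129 125]
(370, 205) [ 0.5283 -0.0769  0.0867] [99 96 92]
(318, 228) [0.4748 0.0415 0.0794] [0 0 0]
(345, 155) [ 0.6192 -0.0142  0.1944] [117 115 109]
(410, 200) [ 0.5456 -0.1764  0.0472] [ 61  83 106]
(313, 261) [0.3981 0.0538 0.0142] [ 9 28 68]
3165 ((0.5527216792106628, 0.02082301676273346), (0.2193826287984848, 0.19528913497924805), 78.99871826171875) [[ 0.43593904 -0.06821889]
 [ 0.62763935 -0.10548609]
 [ 0.6695043   0.10986492]
 [ 0.477804    0.14713213]]
```

View pics/topc.png

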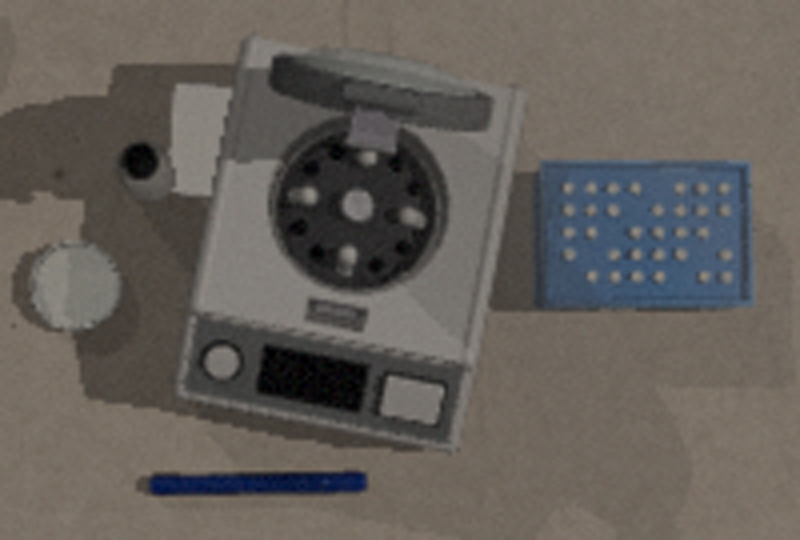

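The crop gives the rotor hub at full-image pixel (339,191), the short key at (353,239), the start key at (305,230), and the lid tab near (343,172). Depth, box edges and keys all agree on a yaw of about -11°. Next I'll compute the lid angle and the targets.

```bash
cat >> h.py <<'E'
YAW=-0.192; O=np.array([.562,-.008,0])
Rc=np.array([[np.cos(YAW),-np.sin(YAW),0],[np.sin(YAW),np.cos(YAW),0],[0,0,1]])
def c2w(p): return O+np.array(p,float)@Rc.T
def w2c(X): return (X-O)@Rc
E
python3 - <<'E'
from h import *
from scipy.spatial.transform import Rotation as Ro
z=np.load('top0.npz');im=z['im'];X=np.load('topX.npy')
C=w2c(X);C1000=C*1000
# lid points: cloud above deck
m=(C[...,2]>.12)&(abs(C[...,0])<.2)&(abs(C[...,1])<.1)
P=C1000[m];print(m.sum(),P.min(0),P.max(0))
for v in range(148,180,3):print(v,[tuple(C1000[v,u].round().astype(int)) for u in (338,341,343,345)])
# keys: bright blobs in panel
for n,lo,hi in(('short',(-125,-75),(-85,-25)),('start',(-125,45),(-85,75))):
    k=(C1000[...,0]>lo[0])&(C1000[...,0]<hi[0])&(C1000[...,1]>lo[1])&(C1000[...,1]<hi[1])&(im.mean(2)>105)&(C1000[...,2]>60)
    nl,lab,st,ce=cv2.connectedComponentsWithStats(k.astype(np.uint8));i=1+st[1:,4].argmax();print(n,st[i],ce[i],plane('top',[ce[i]],.078),w2c(plane('top',[ce[i]],.078))*1000)
s=np.load('scene0.npz')
v,u=np.mgrid[0:400,0:640];S=w2c(world('scene',np.c_[u.ravel(),v.ravel()],s['d'].ravel()))*1000
m=(S[:,2]>115)&(abs(S[:,0])<150)&(abs(S[:,1])<80);P=S[m];print('scene lid',m.sum(),P.min(0),P.max(0))
q=P[P[:,2]>P[:,2].max()-12];print(q[::max(1,len(q)//12)].round())
print(Ro.from_rotvec(arm.observe()['ee_rot']).as_matrix().round(3))
print('hinge',c2w([.07,0,.094]),'tabshut',c2w([-.068,0,.104]),'key',c2w([-.105,-.052,.078]))
sc=s['im'][120:290,250:450,::-1];cv2.imwrite('pics/scc.png',cv2.resize(sc,None,fx=3.5,fy=3.5,interpolation=cv2.INTER_CUBIC))
E
```

```text
1869 [-141.85464376  -57.49018682  155.45134316] [  70.80601154   61.37286551 1034.27665095]
148 [(np.int64(118), np.int64(26), np.int64(0)), (np.int64(-142), np.int64(6), np.int64(1034)), (np.int64(120), np.int64(13), np.int64(1)), (np.int64(121), np.int64(8), np.int64(1))]
151 [(np.int64(110), np.int64(24), np.int64(1)), (np.int64(111), np.int64(17), np.int64(1)), (np.int64(112), np.int64(12), np.int64(4)), (np.int64(113), np.int64(7), np.int64(4))]
154 [(np.int64(57), np.int64(19), np.int64(192)), (np.int64(58), np.int64(13), np.int64(192)), (np.int64(60), np.int64(9), np.int64(188)), (np.int64(62), np.int64(5), np.int64(186))]
157 [(np.int64(48), np.int64(18), np.int64(203)), (np.int64(49), np.int64(12), np.int64(207)), (np.int64(50), np.int64(8), np.int64(204)), (np.int64(51), np.int64(4), np.int64(204))]
160 [(np.int64(35), np.int64(16), np.int64(237)), (np.int64(39), np.int64(11), np.int64(222)), (np.int64(43), np.int64(7), np.int64(211)), (np.int64(43), np.int64(3), np.int64(212))]
163 [(np.int64(29), np.int64(15), np.int64(237)), (np.int64(30), np.int64(9), np.int64(238)), (
[... 1111 characters left out ...]
50.91761103   78.        ]]
start [302 227   7   7  43] [305.09302326 230.04651163] [[0.46986399 0.07104263 0.078     ]] [[-105.52608434   60.00855907   78.        ]]
scene lid 1179 [  4.66660243 -59.2834353  115.05106297] [ 63.84214109  57.32591734 237.97664474]
[[ 27.  21. 234.]
 [ 34.  14. 235.]
 [ 26.  12. 235.]
 [ 28.   4. 238.]
 [ 30.  -0. 238.]
 [ 35.   0. 234.]
 [ 25.   0. 232.]
 [ 26.  -5. 234.]
 [ 25. -10. 235.]
 [ 28. -12. 234.]
 [ 32. -16. 234.]
 [ 26. -18. 232.]
 [ 28. -18. 228.]]
[[ 0.957 -0.     0.292]
 [-0.292 -0.001  0.957]
 [ 0.    -1.    -0.001]]
hinge [ 0.63071372 -0.02135758  0.094     ] tabshut [0.49524953 0.00497593 0.104     ] key [ 0.44900665 -0.03900811  0.078     ]
```

View pics/scc.png

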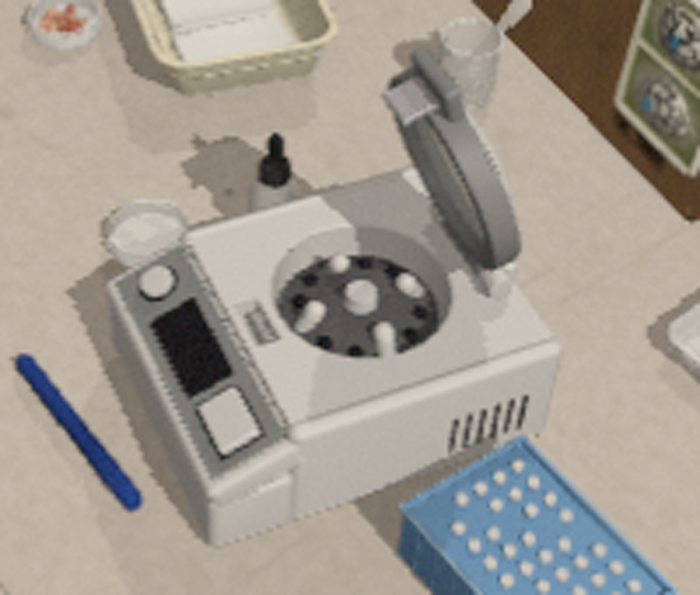

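The lid tab's upper edge reads about (25..35, ~0, 237) mm in the centrifuge frame, which puts the lid at about 1.25 rad. The keys match the fitted pose to about 1 mm. I'll start moving: shut the fingers, rise, and go over the back of the lid.

{"fn": "carry_out", "kwargs": {"steps": [0,0,0,1,0.13,0,0,-0.2,1,0.13,0,0.35,-0.6,1,0.13,0,0.7,-1,1,0.13,0,0.7,-1,1,0.13], "grip_force": 20}}

```text
clock: 0.6
position: [0.2576, 0.4931, 0.3274]
ee_rot: [-1.566, 0.156, -0.161]
force: [0.6, 0.3, -0.0]
width: 0.613
```

{"fn": "carry_out", "kwargs": {"steps": [0,0.35,-0.5,0,0,0,0.7,-1,0,0,0,0.7,-1,0,0]}}

```text
clock: 0.9
position: [0.325, 0.3938, 0.3266]
ee_rot: [-1.567, 0.155, -0.157]
force: [-0.1, 0.8, 0.3]
width: 0.355
```

{"fn": "carry_out", "kwargs": {"steps": [0,0.35,-0.5,0,0,0,0.7,-1,0,0,0,0.7,-1,0,0]}}

```text
clock: 1.2
position: [0.3946, 0.2935, 0.3266]
ee_rot: [-1.567, 0.156, -0.157]
force: [0.3, 1.0, 0.0]
width: 0.093
```

{"fn": "carry_out", "kwargs": {"steps": [0,0.35,-0.5,0,0,0,0.7,-1,0,0,0,0.7,-1,0,0]}}

```text
clock: 1.5
position: [0.4643, 0.1933, 0.3267]
ee_rot: [-1.567, 0.156, -0.157]
force: [0.2, 0.0, 0.1]
width: 0.002
```

{"fn": "carry_out", "kwargs": {"steps": [0,0.4,-0.5,0,0,0,0.8,-1,0,0,0,0.8,-1,0,0]}}

```text
clock: 1.8
position: [0.5439, 0.094, 0.3265]
ee_rot: [-1.567, 0.155, -0.155]
force: [0.7, -0.0, -0.1]
width: 0.003
```

{"fn": "carry_out", "kwargs": {"steps": [0,0.4,-0.5,0,0,0,0.8,-1,0,0,0,0.8,-1,0,0,0,0.8,-1,0,0]}}

```text
clock: 2.2
position: [0.6235, -0.0069, 0.3256]
ee_rot: [-1.568, 0.158, -0.157]
force: [0.0, -0.2, -0.1]
width: 0.006
```

Run:
```python
from h import *
o=arm.observe();print(o['position'],w2c(o['position'])*1000)
im,d=get_image('scene');cv2.imwrite('pics/sc1.png',cv2.resize(im[60:260,230:450,::-1],None,fx=3,fy=3))
for r,a in [(136,1.25),(138,1.0),(140,.8),(142,.6),(144,.4),(146,.2),(148,.07),(149,0.)]:
    c=np.array([70-r*np.cos(a)+10*np.sin(a)+9.5,-1,94+r*np.sin(a)+10*np.cos(a)]);print(a,c.round(1),c2w(c/1000).round(4))
```

```text
[ 0.62351875 -0.00688337  0.32562403] [ 60.17523299  12.83527754 325.62403465]
1.25 [ 46.1  -1.  226.2] [ 0.6071 -0.0178  0.2262]
1.0 [ 13.4  -1.  215.5] [ 0.5749 -0.0115  0.2155]
0.8 [-10.9  -1.  201.4] [ 0.5511 -0.0069  0.2014]
0.6 [-32.1  -1.  182.4] [ 0.5303 -0.0029  0.1824]
0.4 [-49.2  -1.  159.3] [5.135e-01 4.000e-04 1.593e-01]
0.2 [-61.6  -1.  132.8] [0.5013 0.0028 0.1328]
0.07 [-67.4  -1.  114.3] [0.4956 0.0039 0.1143]
0.0 [-69.5  -1.  104. ] [0.4936 0.0043 0.104 ]
```

View pics/sc1.png

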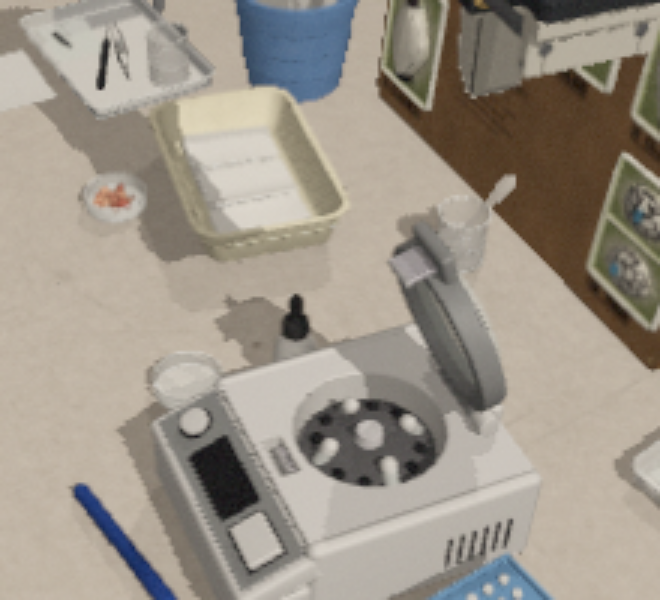

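The gripper is at the top right, with its tips well above the lid, which hasn't moved. Now I'll lower the tips behind the tab.

{"fn": "carry_out", "kwargs": {"steps": [0,0,-0.12,0,0,0,0,-0.12,-0.35,0,0,0,-0.12,-0.7,0,0,0,-0.12,-1,0,0,0,-0.12,-1,0]}}

```text
clock: 2.75
position: [0.6191, -0.0128, 0.223]
ee_rot: [-1.566, 0.156, -0.145]
force: [-0.7, 0.1, -0.1]
width: 0.007
```

Run:
```python
from h import *
o=arm.observe();print(o['position'],w2c(o['position'])*1000,o['force'])
im,d=get_image('scene');cv2.imwrite('pics/sc2.png',cv2.resize(im[60:260,230:450,::-1],None,fx=3,fy=3))
```

```text
[ 0.61907022 -0.01279737  0.22302942] [ 56.93697786   6.18106275 223.02942376] [-0.69042664  0.13891644 -0.13829052]
```

View pics/sc2.png

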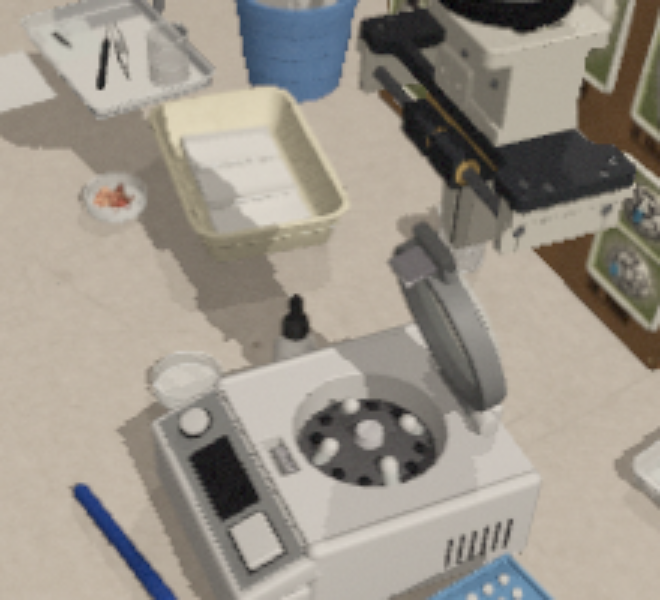

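The fingers are directly behind the tab, with the gripper's long side along y. I'll let it settle and check the position.

{"fn": "carry_out", "kwargs": {"steps": [0,0,0,0,0,0,0,0,0,0]}}

```text
clock: 3.0
position: [0.6232, -0.014, 0.2289]
ee_rot: [-1.565, 0.149, -0.154]
force: [0.4, 0.7, -0.6]
width: 0.004
```

{"fn": "carry_out", "kwargs": {"steps": [0,-0.07,-0.03,0,0,0,-0.14,-0.01,0,0,0,-0.22,0,-0.02,0,0,-0.31,0.02,-0.05,0,0,-0.39,0.03,-0.07,0,0,-0.47,0.05,-0.1,0,0,-0.53,0.06,-0.13,0,0,-0.59,0.08,-0.17,0,0,-0.65,0.09,-0.21,0,0,-0.7,0.1,-0.25,0,0,-0.7,0.1,-0.25,0]}}

```text
clock: 4.1
position: [0.5511, -0.0039, 0.201]
ee_rot: [-1.565, 0.153, -0.151]
force: [0.5, -1.3, -0.1]
width: 0.004
```

Run:
```python
from h import *
o=arm.observe();print(o['position'],w2c(o['position'])*1000,o['force'])
im,d=get_image('scene');cv2.imwrite('pics/sc3.png',cv2.resize(im[60:260,230:450,::-1],None,fx=3,fy=3))
```

```text
[ 0.55113789 -0.0038739   0.20103344] [-11.44986282   1.97754184 201.03343729] [ 0.53457229 -1.28490696 -0.13957247]
```

View pics/sc3.png

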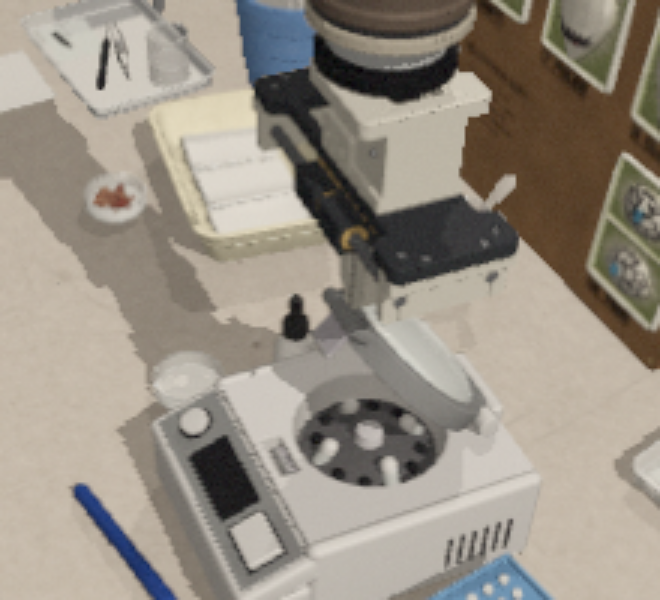

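The fingertips are on the tab and the lid has swung to about 0.8 rad, with the centrifuge unmoved. I'll continue along the arc.

{"fn": "carry_out", "kwargs": {"steps": [0,-0.1,0.02,-0.09,0,0,-0.21,0.04,-0.19,0,0,-0.26,0.05,-0.25,0,0,-0.3,0.06,-0.3,0,0,-0.34,0.06,-0.36,0,0,-0.38,0.07,-0.42,0,0,-0.45,0.08,-0.55,0,0,-0.48,0.09,-0.62,0,0,-0.51,0.1,-0.68,0,0,-0.54,0.1,-0.78,0,0,-0.56,0.1,-0.85,0,0,-0.56,0.1,-0.85,0]}}

```text
clock: 5.35
position: [0.4953, 0.0058, 0.1157]
ee_rot: [-1.566, 0.154, -0.151]
force: [0.5, 0.4, -0.4]
width: 0.003
```

{"fn": "carry_out", "kwargs": {"steps": [0,0,0,-0.04,0,0,-0.02,0,-0.08,0,0,-0.02,0,-0.12,0,0,-0.02,0,-0.12,0]}}

```text
clock: 5.75
position: [0.4942, 0.0058, 0.1045]
ee_rot: [-1.565, 0.152, -0.152]
force: [-0.2, 0.3, -0.9]
width: 0.006
```

{"fn": "carry_out", "kwargs": {"steps": [0,0,0,-0.02,0,0,0,0,-0.04,0,0,0,0,-0.04,0]}}

```text
clock: 6.05
position: [0.4944, 0.0059, 0.1029]
ee_rot: [-1.564, 0.152, -0.153]
force: [-11.2, 0.8, 36.3]
width: 0.005
```

Run:
```python
from h import *
o=arm.observe();print(o['position'],w2c(o['position'])*1000,o['force'])
im,d=get_image('scene');cv2.imwrite('pics/sc4.png',cv2.resize(im[110:270,250:450,::-1],None,fx=4,fy=3.75))
```

```text
[0.49435737 0.00587085 0.10289796] [-69.0465333    0.70823439 102.89795575] [-11.19037283   0.80370338  36.30984624]
```

View pics/sc4.png

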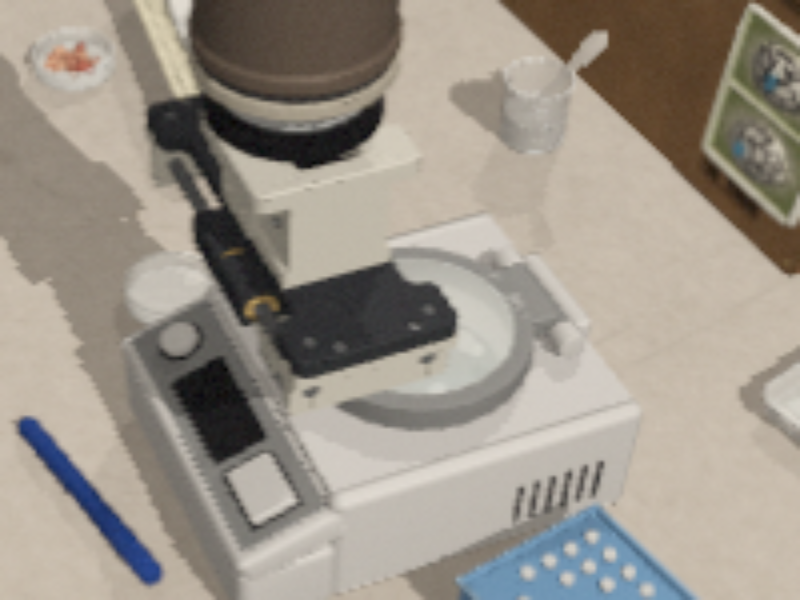

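The lid is flat on the deck, and 36 N at z = 0.103 (tab top nominally 0.104) means it is on its stop. I'll lift off and check that it stays shut.

{"fn": "carry_out", "kwargs": {"steps": [0,0,0,0.1,0,0,0,0,0.4,0,0,-0.2,-0.2,0.8,0,0,-0.5,-0.5,1,0,0,-0.5,-0.5,1,0]}}

```text
clock: 6.6
position: [0.4424, -0.0479, 0.2032]
ee_rot: [-1.565, 0.154, -0.158]
force: [0.6, 0.2, -0.7]
width: 0.006
```

Run:
```python
from h import *
o=arm.observe();print(o['position'],o['force'])
v,u=np.mgrid[0:400,0:640]
for n in('top','scene'):
    im,d=get_image(n)
    C=w2c(world(n,np.c_[u.ravel(),v.ravel()],d.ravel()))*1000;m=im.reshape(-1,3).mean(1)
    f=lambda lo,hi:C[(C[:,0]>lo[0])&(C[:,0]<hi[0])&(C[:,1]>lo[1])&(C[:,1]<hi[1])&(C[:,2]>60)&(C[:,2]<130)]
    for nm,lo,hi in(('tab',(-75,-15),(-62,15)),('rim L',(-10,50),(10,57)),('rim R',(-10,-58),(10,-51)),('dome',(-30,-30),(30,30)),('deckL',(-40,68),(0,80)),('deckR',(-40,-80),(0,-68))):
        p=f(lo,hi);print(n,nm,len(p),np.median(p[:,2]).round(1) if len(p) else None)
    if n=='top':
        Z=C.reshape(400,640,3);z0=np.load('top0.npz')['im']
        for nm,lo,hi in(('short',(-125,-75),(-85,-25)),('start',(-125,45),(-85,75))):
            k=(Z[...,0]>lo[0])&(Z[...,0]<hi[0])&(Z[...,1]>lo[1])&(Z[...,1]<hi[1])&(im.mean(2)>105)&(Z[...,2]>60)&(Z[...,2]<90)
            nl,lab,st,ce=cv2.connectedComponentsWithStats(k.astype(np.uint8));i=1+st[1:,4].argmax();print(nm,st[i],ce[i],w2c(plane('top',[ce[i]],.078))*1000)
        cv2.imwrite('pics/top5.png',cv2.resize(im[140:275,250:450,::-1],None,fx=4,fy=4))
```

```text
[ 0.44236463 -0.04792896  0.2031901 ] [ 0.58799439  0.17919717 -0.65667666]
top tab 9 103.2
top rim L 25 103.4
top rim R 0 None
top dome 648 114.2
top deckL 87 86.4
top deckR 0 NoneTraceback (most recent call last):
  File "<stdin>", line 14, in <module>
ValueError: attempt to get argmax of an empty sequence
```

The tab (103.2), rim (103.4) and deck (86.4) heights confirm the lid is latched shut; ajar, the tab would be about 10 mm higher. Next I'll check whether the centrifuge shifted.

Run:
```python
from h import *
im,d=get_image('scene');i0=np.load('scene0.npz')['im']
g=lambda a:cv2.cvtColor(a,cv2.COLOR_RGB2GRAY).astype(np.float32)
A,B=g(i0),g(im)
for nm,(x0,y0,x1,y1) in dict(vents=(374,226,410,258),startkey=(284,190,306,208),display=(290,203,318,232),frontcorner=(300,240,340,272),rack=(370,250,435,315)).items():
    T=A[y0:y1,x0:x1];W=B[y0-8:y1+8,x0-8:x1+8]
    r=cv2.matchTemplate(W,T,cv2.TM_CCOEFF_NORMED);_,v,_,l=cv2.minMaxLoc(r)
    s=cv2.phaseCorrelate(T,np.ascontiguousarray(B[y0:y1,x0:x1]),cv2.createHanningWindow(T.shape[::-1],cv2.CV_32F))
    print(nm,v,(l[0]-8,l[1]-8),s)
cv2.imwrite('pics/sc5.png',cv2.resize(im[110:270,250:450,::-1],None,fx=4,fy=3.75))
```

```text
vents 0.9967498183250427 (0, 0) ((-0.017315676063454077, 0.032687397499744364), 1.0301303680365284)
startkey 0.9156858325004578 (0, 0) ((0.20168148480851222, -0.14584600465362207), 0.8629545365218763)
display 0.9761088490486145 (0, 0) ((0.009978496822915517, -0.19702903052593257), 1.037261283132765)
frontcorner 0.9988014698028564 (0, 0) ((0.008579917033408435, 0.03027820811898252), 0.9663491267710924)
rack 0.739529550075531 (0, 0) ((-0.038695794856877797, -0.06537579580881214), 0.752699942500503)
```

View pics/sc5.png

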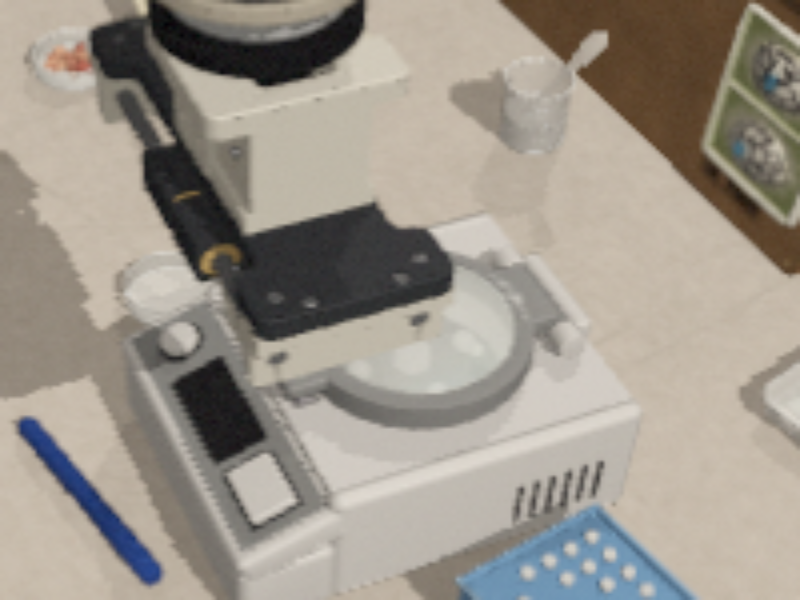

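Nothing has moved (image shifts under 0.2 px), and the tips hang over the key area. I'll go over the short key and down.

{"fn": "carry_out", "kwargs": {"steps": [0,0.02,0.07,0,0,0,0.02,0.07,-0.3,0,0,0.02,0.07,-0.6,0,0,0.02,0.07,-0.85,0,0,0.02,0.07,-1,0,0,0.02,0.07,-1,0,0,0.02,0.07,-1,0]}}

```text
clock: 7.4
position: [0.4464, -0.0365, 0.1003]
ee_rot: [-1.566, 0.153, -0.15]
force: [0.7, -0.1, -0.2]
width: 0.004
```

{"fn": "carry_out", "kwargs": {"steps": [0,0,0,-0.08,0,0,0,0,-0.16,0,0,0,0,-0.16,0,0,0,0,-0.16,0]}}

```text
clock: 7.8
position: [0.4461, -0.0372, 0.0847]
ee_rot: [-1.565, 0.153, -0.152]
force: [-0.4, -0.7, 0.5]
width: 0.004
```

{"fn": "carry_out", "kwargs": {"steps": [0,0,0,-0.02,0,0,0,0,-0.04,0,0,0,0,-0.04,0]}}

```text
clock: 8.1
position: [0.4465, -0.0372, 0.0808]
ee_rot: [-1.565, 0.152, -0.153]
force: [0.7, -0.7, 1.8]
width: 0.004
```

{"fn": "carry_out", "kwargs": {"steps": [0,0,0,-0.02,0,0,0,0,-0.02,0]}}

```text
clock: 8.3
position: [0.4467, -0.0372, 0.0788]
ee_rot: [-1.565, 0.151, -0.153]
force: [1.3, 0.2, 2.1]
width: 0.008
```

{"fn": "carry_out", "kwargs": {"steps": [0,0,0,-0.02,0,0,0,0,-0.02,0]}}

```text
clock: 8.5
position: [0.4468, -0.0372, 0.0769]
ee_rot: [-1.565, 0.151, -0.153]
force: [2.0, -0.8, 4.2]
width: 0.008
```

{"fn": "carry_out", "kwargs": {"steps": [0,0,0,-0.01,0,0,0,0,-0.01,0]}}

```text
clock: 8.7
position: [0.4471, -0.0372, 0.0763]
ee_rot: [-1.565, 0.151, -0.154]
force: [-0.3, -1.1, 13.0]
width: 0.009
```

The force follows the spring (1.8 → 4.2 N over 4 mm) and then jumps to 13 N, so the key is on its stop. I'll add a little margin, hold, and check.

{"fn": "carry_out", "kwargs": {"steps": [0,0,0,-0.004,0,0,0,0,-0.004,0,0,0,0,-0.004,0,0,0,0,-0.004,0,0,0,0,-0.004,0]}}

```text
clock: 9.2
position: [0.4471, -0.0372, 0.0762]
ee_rot: [-1.565, 0.151, -0.154]
force: [-1.7, -1.1, 15.9]
width: 0.005
```

Run:
```python
from h import *
im,d=get_image('scene');i0=np.load('scene0.npz')['im']
g=lambda a:cv2.cvtColor(a,cv2.COLOR_RGB2GRAY).astype(np.float32)
A,B=g(i0),g(im)
for nm,(x0,y0,x1,y1) in dict(vents=(374,226,410,258),frontcorner=(300,240,340,272),marker=(250,218,292,268),rack=(370,250,435,315)).items():
    T=A[y0:y1,x0:x1];r=cv2.matchTemplate(B[y0-8:y1+8,x0-8:x1+8],T,cv2.TM_CCOEFF_NORMED);_,v,_,l=cv2.minMaxLoc(r)
    print(nm,round(v,3),(l[0]-8,l[1]-8),cv2.phaseCorrelate(T,np.ascontiguousarray(B[y0:y1,x0:x1]),cv2.createHanningWindow(T.shape[::-1],cv2.CV_32F))[0])
v,u=np.mgrid[0:400,0:640];n='scene'
C=w2c(world(n,np.c_[u.ravel(),v.ravel()],d.ravel()))*1000
for nm,lo,hi in(('rim R',(-10,-57),(10,-51)),('deckR',(-10,-80),(30,-68)),('rim back',(20,-50),(35,-44))):
    p=C[(C[:,0]>lo[0])&(C[:,0]<hi[0])&(C[:,1]>lo[1])&(C[:,1]<hi[1])&(C[:,2]>60)&(C[:,2]<130)];print(nm,len(p),np.median(p[:,2]))
cv2.imwrite('pics/sc6.png',cv2.resize(im[110:270,230:430,::-1],None,fx=4,fy=3.75))
o=arm.observe();print(o['clock'],o['position'],o['force'])
```

```text
vents 0.997 (0, 0) (0.0050254825206792475, 0.06991645724539808)
frontcorner 0.453 (1, 0) (-1.2013151772493913, -3.483607040133183)
marker 0.892 (0, 0) (0.44032510359281574, -0.237900092637215)
rack 0.74 (0, 0) (-0.030395424024746376, -0.09264113993607026)
rim R 45 102.43487839107893
deckR 100 85.715877043532
rim back 30 99.3383470575549
9.25 [ 0.44711559 -0.03721521  0.07616449] [-0.93379506 -0.04352202 15.84779542]
```

View pics/sc6.png

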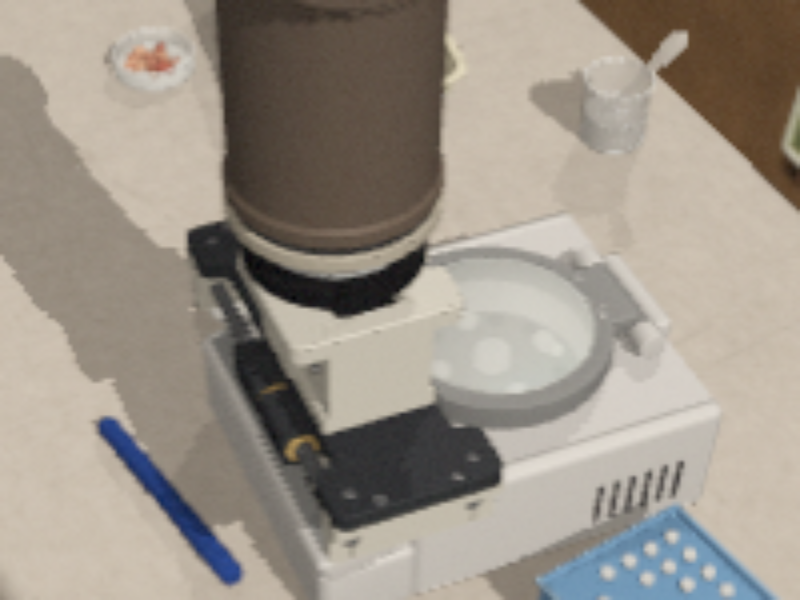

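The lid is shut and the gripper is holding the short key at 16 N. The centrifuge, rack and marker are in place; the front-corner mismatch is only because the gripper covers that patch. I'll hand it in.

```bash
python3 -c "
from cell import arm
print(arm.sign_off()); print(arm.observe()['force'])"
```

```text
the job is handed in; nothing more can be done
None
the job is handed in; nothing more can be done
```

The lid is shut and the short-spin key is pushed fully in and still held. I handed the job in at about 9.3 s.

- **Lid:** With the shut fingertips I swung it down from about 1.25 rad by its tab and pressed to 36 N on the stop. After I lifted off, the tab top read 103.2 mm against a nominal 104; ajar, it would have stood about 10 mm higher.
- **Short-spin key:** The force rose from 1.8 to 4.2 N over about 4 mm, then jumped to 13 N at the stop. I left it held at a steady 16 N or so. That jump is the evidence that it is fully in, because the gripper hides the key from the cameras.
- **Surroundings:** The vents on the centrifuge's side showed no shift (under 0.1 px), and the best match for the rack and marker was also at zero shift. The rack and marker matches were weaker (0.74 and 0.89), and the marker's fine reading was about 0.5 px. I did not measure the dropper bottle or petri dish at the end.
- **Start key:** The tool never went near it; the gripper body stayed about 60 mm above it.
- **Failed or disagreeing checks:** The final front-corner comparison did not match, because the gripper covered that patch; it had matched before the key press. My first top-view key check crashed because the gripper hid the short key, so I used the scene camera instead.

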